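Fetch two orders from the back of a display rack and restore it

TASK

Two customers want what stands at the back of the two-lane wooden display rack: the glue stick and the black ink. First stand both the red and the amber ink bottle, which block the lanes, in the white side tray; then stand the glue stick upright in the middle of the green mat and the black ink upright in the middle of the orange mat; last of all put the red and the amber bottle back, each in the very place in the rack where it stood at the start. Knock nothing over and leave everything else where it is.

Things in the scene. Friction and masses are not known exactly. Their poses are not given: they have to be found in the camera images.
- rack: Fixed wooden rack, 100 (x) x 136 mm (y). Sizes in mm. Origin: underside centre; x points to its back. Two lanes along x at y = +35 and -35, 46 mm wide, floor z = 8. Places: front x = -19, back x = +19. Tall cheeks (x = 6 to 48, top z = 96) flank the back places: grip there only along x, with the front item gone. Rails and lips elsewhere reach z = 18: grip front items along y. Open behind, above the lip.
- side_tray: Fixed shallow white tray, 205 mm (x) by 100 mm (y), rim 10 mm high, walls 4 mm, inner floor at z = 4 mm. Origin: centre of its underside. The blue ink bottle already stands in it about 70 mm from the centre towards its +x end; the rest is free.
- green_mat: Fixed round green plastic mat, 80 mm in diameter, 3 mm thick, with a white ring of 48 mm in diameter round its middle. Origin: centre of its underside.
- orange_mat: Fixed round orange plastic mat, 80 mm in diameter, 3 mm thick, with a white ring of 48 mm in diameter round its middle. Origin: centre of its underside.
- glue_stick: Standing glue stick, 26 mm in diameter and 92 mm tall, yellow with red foot and red cap (the cap reaches from 62 to 92 mm). Origin: centre of its underside; z up. About 35 g. Starts at the back of one of the lanes.
- black_ink: Plastic ink bottle, 35 mm in diameter and 80 mm tall: round body with sloping shoulder up to 56 mm, white screw cap 24 mm in diameter from 56 mm to 80 mm (the easy place to grip from above). 60 g or so. Origin: centre of its underside; z up. Black body. Starts at the back of the other lane.
- red_ink: Plastic ink bottle, 35 mm in diameter and 80 mm tall: round body with sloping shoulder up to 56 mm, white screw cap 24 mm in diameter from 56 mm to 80 mm (the easy place to grip from above). 60 g or so. Origin: centre of its underside; z up. Red body. Starts in front in one of the lanes.
- amber_ink: Plastic ink bottle, 35 mm in diameter and 80 mm tall: round body with sloping shoulder up to 56 mm, white screw cap 24 mm in diameter from 56 mm to 80 mm (the easy place to grip from above). 60 g or so. Origin: centre of its underside; z up. Amber yellow body. Starts in front in the other lane.
- blue_ink: Plastic ink bottle, 35 mm in diameter and 80 mm tall: round body with sloping shoulder up to 56 mm, white screw cap 24 mm in diameter from 56 mm to 80 mm (the easy place to grip from above). 60 g or so. Origin: centre of its underside; z up. Dark blue body. Stands in the side tray and stays there.
- eraser: Small eraser, 43 x 19 x 12 mm, white in a red sleeve, lying between the two mats; it stays where it is. Origin: centre of its underside.

How it is judged:
On the way, in this order (a step that is already met when the one before it is completed fails the run):
1. the red and the amber bottle both stand released in the side tray, the glue stick and the black ink still at the back of the rack (x of red_ink in the frame of side_tray between -0.098 and 0.098 m and y of red_ink in the frame of side_tray between -0.046 and 0.046 m and z of each of red_ink, amber_ink in the frame of side_tray below 0.008 m and angle between each of red_ink, amber_ink's own z axis and vertical below 0.12 rad and linear speed of each of red_ink, amber_ink below 0.02 m/s and contact force between each of red_ink, amber_ink and the fingers below 0.1 N and x of amber_ink in the frame of side_tray between -0.098 and 0.098 m and y of amber_ink in the frame of side_tray between -0.046 and 0.046 m and distance of each of glue_stick, black_ink from where it was at the start of the episode below 0.02 m), for 0.2 s.
2. the glue stick stands on the green mat and the black ink on the orange mat, released, while the red and the amber bottle still stand in the side tray (horizontal distance between glue_stick and green_mat below 0.015 m and z of glue_stick in the frame of green_mat below 0.007 m and angle between each of glue_stick, black_ink, red_ink, amber_ink's own z axis and vertical below 0.12 rad and linear speed of each of glue_stick, black_ink, red_ink, amber_ink below 0.02 m/s and contact force between each of glue_stick, black_ink, red_ink, amber_ink and the fingers below 0.1 N and horizontal distance between black_ink and orange_mat below 0.015 m and z of black_ink in the frame of orange_mat below 0.007 m and x of red_ink in the frame of side_tray between -0.098 and 0.098 m and y of red_ink in the frame of side_tray between -0.046 and 0.046 m and z of each of red_ink, amber_ink in the frame of side_tray below 0.008 m and x of amber_ink in the frame of side_tray between -0.098 and 0.098 m and y of amber_ink in the frame of side_tray between -0.046 and 0.046 m), for 0.2 s.
At the end, for the whole second after the job is handed in: The glue stick stands upright within 15 mm of the middle of the green mat and the black ink within 15 mm of the middle of the orange mat; the red and the amber bottle stand upright in the rack, each within 12 mm of where it stood at the start; all released and at rest (horizontal distance between glue_stick and green_mat below 0.015 m and z of glue_stick in the frame of green_mat below 0.007 m and angle between each of glue_stick, black_ink, red_ink, amber_ink's own z axis and vertical below 0.12 rad and linear speed of each of glue_stick, black_ink, red_ink, amber_ink below 0.02 m/s and contact force between each of glue_stick, black_ink, red_ink, amber_ink and the fingers below 0.1 N and horizontal distance between black_ink and orange_mat below 0.015 m and z of black_ink in the frame of orange_mat below 0.007 m and distance of each of red_ink, amber_ink from where it was at the start of the episode below 0.012 m); the robot touches nothing.
It fails at once if the blue bottle or the eraser moved by more than 20 mm (distance of any of blue_ink, eraser from where it was at the start of the episode above 0.02 m).
It fails at once if one of the bottles or the glue stick knocked over (angle between any of red_ink, amber_ink, black_ink, glue_stick, blue_ink's own z axis and vertical above 0.8 rad).
It also fails if it takes over 134 s, if anything falls off the work surface, if the arm or the gripper's body presses on something with over 40 N, if the wrist force passes 120 N, or if a joint passes its speed limit or range.

ROBOT

A 6-joint arm with a two-finger parallel gripper is mounted at the origin on a cart in front of the work surface, level with it; the furniture and walls round the work are solid. World frame = base frame: x ahead of the robot, y to its left, z up, the work surface at z = 0. Lengths are in m, angles in rad, forces in N, time in s.
With the tool pointing down it reaches from about 0.35 to 0.85 m from the base axis. Payload 8.1 kg.
Tool frame: the origin (TCP) lies on the mounting face of the last link; the fingertips stand 173 mm ahead of it and the grasp point (between the pads) lies 155 mm ahead of it; z points along the fingers, y is the line along which they close (so a half turn about z gives the same grasp; the last joint's range is limited). The gripper opens to 85 mm and grips with 20 to 120 N. Pads are 22 mm wide; open, the fingers measure 114 mm over their backs; the gripper's body (76 mm by 85 mm) begins 54 mm behind the grasp point. The pads swing forward as they close: fully open they stand 13 mm farther back than shut.
Start: joints at [1.221, 0.13, 1.488, -0, 1.523, -0.085], TCP at [0.157, 0.579, 0.405] pointing down, gripper open.
Joint ranges: [-2.96, 2.96], [-0.89, 2.26], [0.02, 2.5], [-1.34, 4.48], [0, 2.73], [-2.66, 2.66]. Speed limits (rad/s): [2.39, 2.39, 2.79, 3.14, 3.14, 3.14].

INTERFACE

Orientations are given as [roll, pitch, yaw] about the fixed x, y, z axes, in that order (R = Rz(yaw) Ry(pitch) Rx(roll)).
In Python, from station import read_state, snapshot, camera_params, job_done gives the robot as it stands.
- The arm moves only by the shell command python3 -m jog 'ROWS' [FORCE]. ROWS is JSON, a list of rows, each a list of 3 entries, a list of its own where there are three numbers: the shift along the tool's x, y, z in units of 0.05 m (1.0 is 0.05 m), then the turn, a rotation vector about the tool's x, y, z in units of 30 degrees (1.0 is 30 degrees), then the opening, from 0 (shut) to 1 (fully open). A call has 1 to 20 rows; each row shifts and turns the commanded pose from where the row before left it, along the tool's axes as they then stand; what a row does not reach is not made up. A row lasts 1/10 s, in which the tool goes at most 50 mm and 8.59 degrees, less where a joint would pass 70% of its speed; a pose out of reach is approached as far as the arm can. A call with a number of a shift or a turn outside -1 to 1 is refused whole. A call with a gripper value outside its range is refused whole. The fingers move at their own pace and stop on an object; FORCE is the grip in N (left out, the last holds). Time passes only in rows, so rows that do not move let the fingers close. It gives the time, the measured TCP pose, the force, the opening and the grip force at its end, in the units of the state.
- read_state(): the state, without advancing time (a new reading comes with each control period).
- snapshot(name): name is "scene" or "top" or "wrist"; returns the picture (400x640x3 uint8, red, green, blue); there is no depth.
- camera_params(name): a dict with "fx", "fy", "cx", "cy" (pixels), "distortion" ([k1, k2, p1, p2, k3] as OpenCV has them; the pictures are not rectified), "cam_to_world" (4x4, takes a point from camera to world coordinates). Camera axes: x right, y up, looking along -z (the intrinsics and any distortion apply to the point x, -y, -z); pixel columns grow to the right and rows downward; lengths in m; the calibration is good to about 2 mm. A picture is of the moment at which its call begins: read the wrist's pose just before it. camera_params takes no time and is no camera call; for the wrist camera it gives the pose at the moment of the call.
- job_done(): hands the job in; it is judged then, once.
The state is a dict: "time": time; "joint_positions": joint angles; "dq": joint speeds; "joint_torque": joint torques, N m; "tcp_pos": TCP position; "tool_rot": TCP orientation; "contact_force": force on the tool from outside, world axes, zero at the start; "torque": the same for the moment, N m; "width": opening from 0.0 (shut) to 1.0 (fully open); "finger_force": force on a finger pad.
Only numpy, scipy, OpenCV 4.12 (cv2) and the standard library are available. Lean on these libraries where they do the work, as an engineer would, in place of code of your own. Each camera call takes 0.05 s, during which the arm holds its last target. There are 200 camera calls.

## Working session

There is one attempt and no reset: what is moved stays moved. The work goes in short steps, Python scripts to look and compute and a shell command to move; the robot and the scene stay as the last step left them, time stands still between calls to the robot, and variables do not carry over. Pictures are saved under pics/ and viewed, at most 14 in all, crops included, and the job is handed in when it is done.

```bash
ls; mkdir -p pics; python3 - <<'E'
from station import *
import cv2,json
s=read_state();print({k:s[k] for k in('time','tcp_pos','tool_rot','width','joint_positions')})
for n in('scene','top'):
    im=snapshot(n);cv2.imwrite(f'pics/{n}0.png',im[:,:,::-1]);p=camera_params(n);print(n,p)
E
```

```text
pics
{'time': 0.0, 'tcp_pos': array([0.15695154, 0.57885383, 0.40363384]), 'tool_rot': array([-3.13967805e+00, -1.29878194e-04,  2.87673897e+00]), 'width': 0.9978554775084711, 'joint_positions': array([ 1.22055903e+00,  1.31162053e-01,  1.48929710e+00, -3.39111523e-05,
        1.52305221e+00, -8.53820872e-02])}
scene {'fx': 405.6058614878432, 'fy': 405.6058614878432, 'cx': 317.7546004282516, 'cy': 201.5542189479793, 'distortion': array([-0.10385612,  0.        ,  0.        ,  0.        ,  0.        ]), 'cam_to_world': array([[ 0.60498634,  0.60914454, -0.51277135,  0.05188412],
       [-0.79616629,  0.47130481, -0.37946149, -0.47219462],
       [ 0.01052471,  0.63782028,  0.77011332,  0.71223806],
       [ 0.        ,  0.        ,  0.        ,  1.        ]])}
top {'fx': 442.0766471858711, 'fy': 442.0766471858711, 'cx': 318.1259062968754, 'cy': 201.97315338055694, 'distortion': array([-0.01108436,  0.        ,  0.        ,  0.        ,  0.        ]), 'cam_to_world': array([[ 4.65818099e-03,  9.91187422e-01, -1.32385028e-01,
         3.98168805e-01],
       [-9.99988742e-01,  4.73687742e-03,  2.79523810e-04,
        -1.68497740e-01],
       [ 9.04152136e-04,  1.32382236e-01,  9.91198328e-01,
         9.48481339e-01],
       [ 0.00000000e+00,  0.00000000e+00,  0.00000000e+00,
         1.00000000e+00]])}
```

View pics/scene0.png

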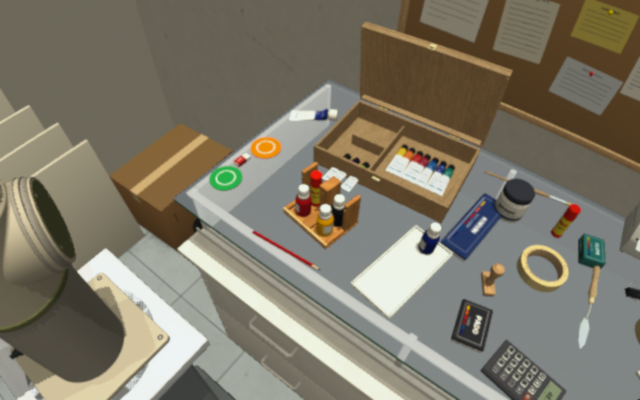

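View pics/top0.png

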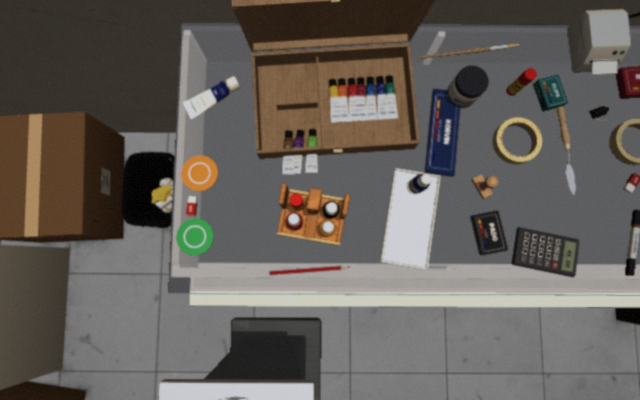

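The top view shows the glue stick's cap at (296,200), the red ink's cap at (294,221), black at (331,210) and amber at (327,228). The green mat is at (195,237), the orange mat at (199,173), the tray centre near (411,218) and blue at (420,182). The scene view agrees: glue stands behind red, and black behind amber.

```bash
cat > h.py <<'E'
from station import *
import numpy as np,cv2
def ray(n,px,p=None):
    p=p or camera_params(n);K=np.array([[p['fx'],0,p['cx']],[0,p['fy'],p['cy']],[0,0,1]])
    u=cv2.undistortPoints(np.array(px,float).reshape(-1,1,2),K,p['distortion'])[:,0]
    M=np.array(p['cam_to_world']);d=np.c_[u[:,0],-u[:,1],-np.ones(len(u))]@M[:3,:3].T
    return M[:3,3],d
def plane(n,px,z,p=None):
    o,d=ray(n,px,p);return o+d*((z-o[2])/d[:,2])[:,None]
def blob(m,seed,r,fn=None):
    w=np.zeros(m.shape,np.uint8);cv2.circle(w,tuple(map(int,seed)),r,1,-1)
    m=(m&(w>0)).astype(np.uint8);k,l,s,c=cv2.connectedComponentsWithStats(m)
    i=1+np.argmax(s[1:,4]);return c[i],s[i,4],l==i
def world2tool(dw):  # metres in world -> tool units
    from scipy.spatial.transform import Rotation as R
    return R.from_euler('xyz',read_state()['tool_rot']).inv().apply(dw)/0.05
E
python3 - <<'E'
from h import *
im=cv2.imread('pics/top0.png');hsv=cv2.cvtColor(im,cv2.COLOR_BGR2HSV);H,S,V=[hsv[...,i].astype(int) for i in range(3)]
for n,s,m,z in(('green',(195,237),(H>45)&(H<80)&(S>120),.003),('orange',(199,173),(H>8)&(H<20)&(S>150),.003)):
    c,a,l=blob(m,s,25);h=cv2.convexHull(np.argwhere(l)[:,::-1].astype(np.int32));e=cv2.fitEllipse(h);print(n,c,e[0],a,plane('top',[e[0]],z))
for n,s in(('red',(294,221)),('black',(331,210)),('amber',(327,228)),('blue',(426,180))):
    c,a,l=blob((S<70)&(V>120),s,10);print(n,c,a,plane('top',[c],.08))
c,a,l=blob(((H<8)|(H>172))&(S>150),(296,200),9);print('glue',c,a,plane('top',[c],.092))
m=((S<40)&(V>170)).astype(np.uint8);c,a,l=blob(m>0,(411,225),70);r=cv2.minAreaRect(np.argwhere(l)[:,::-1].astype(np.float32));b=cv2.boxPoints(r);print('tray',r,a);print(plane('top',b,.01))
c,a,l=blob(((H<8)|(H>172))&(S>120),(191,206),12);print('eraser',c,a,plane('top',[c],.012))
big=cv2.resize(im[165:275,260:450],None,fx=4,fy=4,interpolation=cv2.INTER_CUBIC);cv2.imwrite('pics/crop1.png',big)
E
```

```text
green [195.12956204 236.33394161] (194.78140258789062, 236.26058959960938) 548 [[0.44926512 0.09447905 0.003     ]]
orange [199.47905282 172.93989071] (199.32107543945312, 172.7686309814453) 549 [[0.58739021 0.09031908 0.003     ]]
red [293.27678571 218.64285714] 112 [[ 0.48076427 -0.11989369  0.08      ]]
black [331.17475728 207.30097087] 103 [[ 0.50365045 -0.19461409  0.08      ]]
amber [327.62616822 226.69158879] 107 [[ 0.46519021 -0.18766199  0.08      ]]
blue [428.17171717 179.82828283] 198 [[ 0.55983487 -0.38832018  0.08      ]]
glue [295.91447368 199.94078947] 152 [[ 0.51636345 -0.12528051  0.092     ]]
tray ((411.2138366699219, 219.1098175048828), (47.13772964477539, 95.3398666381836), 8.746162414550781) 3886
[[ 0.39534185 -0.30097671  0.01      ]
 [ 0.59761466 -0.33520723  0.01      ]
 [ 0.58234893 -0.4357197   0.01      ]
 [ 0.38081241 -0.39873448  0.01      ]]
eraser [190.72115385 208.72115385] 104 [[0.50741676 0.10307999 0.012     ]]
```

View pics/crop1.png

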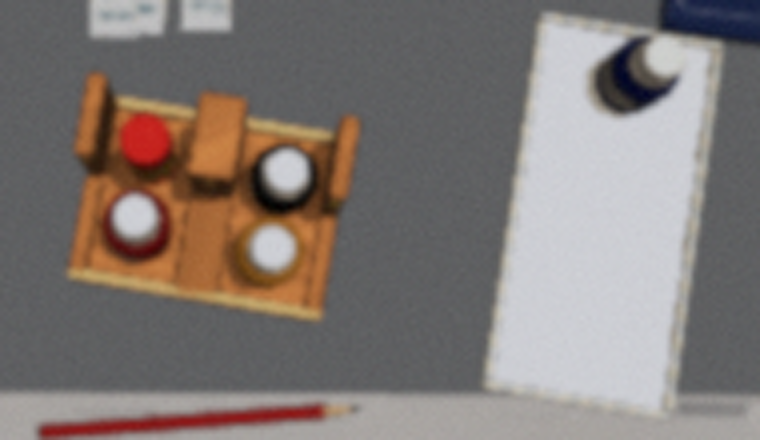

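```bash
python3 -m jog '[[[0,0,0],[0,0,-0.17],0.6],[[-0.3,-0.45,0],[0,0,0],0.6],[[-0.5,-0.72,0],[0,0,0],0.6],[[-0.5,-0.72,0],[0,0,0],0.6],[[-0.5,-0.72,0],[0,0,0],0.6],[[-0.5,-0.72,0],[0,0,0],0.6],[[-0.5,-0.72,0],[0,0,0],0.6],[[-0.5,-0.72,0],[0,0,0],0.6],[[-0.5,-0.72,0],[0,0,0],0.6],[[-0.5,-0.72,0],[0,0,0],0.6],[[-0.5,-0.72,0],[0,0,0],0.6],[[-0.5,-0.72,0],[0,0,0],0.6],[[-0.5,-0.72,0],[0,0,0],0.6],[[-0.5,-0.72,0],[0,0,0],0.6],[[-0.5,-0.72,0],[0,0,0],0.6],[[-0.5,-0.72,0],[0,0,0],0.6],[[-0.5,-0.72,0],[0,0,0],0.6],[[-0.5,-0.72,0],[0,0,0],0.6],[[-0.3,-0.45,0],[0,0,0],0.6],[[0,0,0],[0,0,0],0.6]]' 40
cat >> h.py <<'E'
def go(x,y,z=None,yaw=None):
    s=read_state();t=s['tcp_pos'];z=t[2] if z is None else z
    print('pos',t.round(4),'rpy deg',np.degrees(s['tool_rot']).round(2),'w',round(s['width'],3),'t',round(s['time'],1))
    print('units to go',world2tool(np.array([x,y,z])-t).round(3))
E
python3 -c "
from h import *
go(.480,-.1195,.235)
im=snapshot('wrist');cv2.imwrite('pics/w1.png',im[:,:,::-1])
p=camera_params('wrist');np.save('w1.npy',p)"
```

```text
time: 2.1
tcp_pos: [0.4723, -0.1103, 0.404]
tool_rot: [-3.141, -0.001, 2.962]
contact_force: [-1.0, 0.8, -0.3]
width: 0.596
finger_force: 0.0
pos [ 0.4723 -0.1103  0.404 ] rpy deg [-1.7996e+02 -6.0000e-02  1.6972e+02] w 0.596 t 2.1
units to go [-0.188 -0.15   3.379]
```

View pics/w1.png

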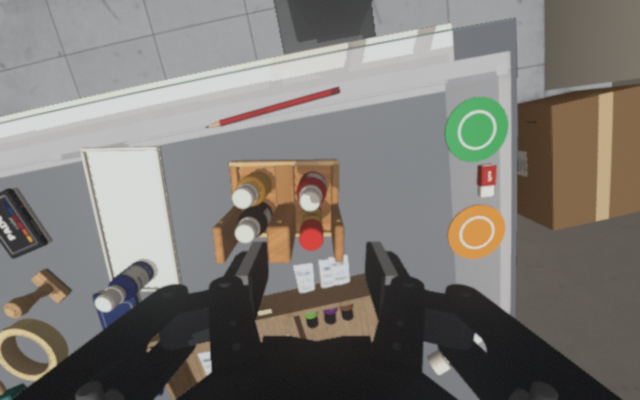

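The wrist view shows the rack square to the tool, so its yaw is about 170°. The red cap is at (311,199), glue cap (311,236), amber (244,195), black (247,229), green mat (477,129) and orange mat (476,232). The mats lie on a lighter strip, so I'll triangulate its height.

```bash
python3 - <<'E'
from h import *
P={'top':camera_params('top'),'wrist':np.load('w1.npy',allow_pickle=True).item(),'scene':camera_params('scene')}
I={'top':'top0','wrist':'w1','scene':'scene0'}
seeds={'green':{'top':(195,237),'wrist':(477,129),'scene':(226,178)},'orange':{'top':(199,173),'wrist':(476,232),'scene':(265,148)},
'red':{'top':(294,219),'wrist':(311,199)},'amber':{'top':(328,227),'wrist':(244,195)},'black':{'top':(331,207),'wrist':(247,229)},'glue':{'top':(296,200),'wrist':(311,236)}}
for n,sd in seeds.items():
    A=np.zeros((3,3));b=np.zeros(3);O=[]
    for c,s in sd.items():
        hsv=cv2.cvtColor(cv2.imread(f'pics/{I[c]}.png'),cv2.COLOR_BGR2HSV).astype(int);H,S,V=hsv[...,0],hsv[...,1],hsv[...,2]
        m={'green':(H>45)&(H<80)&(S>100),'orange':(H>7)&(H<20)&(S>150),'glue':((H<8)|(H>172))&(S>150)}.get(n,(S<80)&(V>120))
        r=40 if n in('green','orange') else (14 if c=='wrist' else 10)
        ce,a,l=blob(m,s,r);q=cv2.fitEllipse(cv2.convexHull(np.argwhere(l)[:,::-1].astype(np.int32)))[0]
        o,d=ray(c,[q],P[c]);d=d[0]/np.linalg.norm(d[0]);M=np.eye(3)-np.outer(d,d);A+=M;b+=M@o;O.append((c,o,d,q))
    x=np.linalg.solve(A,b);z={'green':.003,'orange':.003,'glue':.1}.get(n,.088)
    print(n,'tri',x.round(4),[(c,np.round(q),(o+d*((z-o[2])/d[2]))[:2].round(4)) for c,o,d,q in O])
E
```

```text
green tri [0.4477 0.0957 0.0046] [('top', array([195., 236.]), array([0.4491, 0.0945])), ('wrist', array([476., 129.]), array([0.4473, 0.0983])), ('scene', array([225., 178.]), array([0.4477, 0.0968]))]
orange tri [0.5861 0.0922 0.0029] [('top', array([199., 173.]), array([0.5874, 0.0903])), ('wrist', array([476., 231.]), array([0.5852, 0.0939])), ('scene', array([265., 147.]), array([0.5856, 0.0922]))]
red tri [ 0.4831 -0.1184  0.0606] [('top', array([293., 219.]), array([ 0.4801, -0.1204])), ('wrist', array([310., 198.]), array([ 0.4764, -0.116 ]))]
amber tri [ 0.4665 -0.1882  0.0648] [('top', array([328., 227.]), array([ 0.4648, -0.1876])), ('wrist', array([244., 195.]), array([ 0.4616, -0.1813]))]
black tri [ 0.5057 -0.1945  0.0664] [('top', array([331., 207.]), array([ 0.5025, -0.1943])), ('wrist', array([247., 230.]), array([ 0.499 , -0.1872]))]
glue tri [ 0.518  -0.1238  0.0838] [('top', array([296., 200.]), array([ 0.5153, -0.1256])), ('wrist', array([311., 236.]), array([ 0.5121, -0.1213]))]
```

```bash
python3 -m jog '[[[-0.19,-0.16,0.2],[0,0,-0.01],0.6],[[0,0,0.5],[0,0,0],0.6],[[0,0,0.5],[0,0,0],0.6],[[0,0,0.5],[0,0,0],0.6],[[0,0,0.5],[0,0,0],0.6],[[0,0,0.4],[0,0,0],0.6],[[0,0,0.3],[0,0,0],0.6],[[0,0,0.2],[0,0,0],0.6],[[0,0,0.15],[0,0,0],0.6],[[0,0,0.13],[0,0,0],0.6],[[0,0,0],[0,0,0],0.6],[[0,0,0],[0,0,0],0.6]]' 40; python3 -c "
from h import *
go(.4805,-.119,.235)
for n in ('scene','top'): cv2.imwrite(f'pics/{n}1.png',cv2.resize(snapshot(n)[130:280,200:440,::-1],None,fx=3,fy=3))
cv2.imwrite('pics/c2.png',np.vstack([cv2.imread('pics/scene1.png')[:300],cv2.imread('pics/top1.png')[:300]]))"
```

```text
time: 3.35
tcp_pos: [0.48, -0.1171, 0.2362]
tool_rot: [-3.142, 0.001, 2.971]
contact_force: [-1.3, -0.2, 0.2]
width: 0.604
finger_force: 0.0
pos [ 0.48   -0.1171  0.2362] rpy deg [-1.8000e+02  4.0000e-02  1.7023e+02] w 0.604 t 3.4
units to go [-0.017 -0.036  0.024]
```

View pics/c2.png

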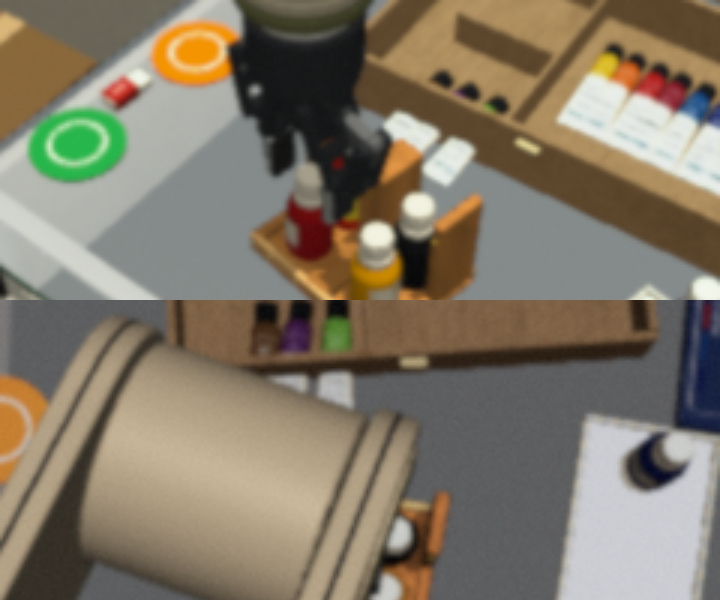

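The fingers flank the red cap, with tips at crop (275,165) and (340,200) and the cap at (308,180) between them. Closing.

```bash
python3 -m jog '[[[-0.01,-0.04,0.02],[0,0,0],0.6],[[0,0,0],[0,0,0],0.4],[[0,0,0],[0,0,0],0.2],[[0,0,0],[0,0,0],0.1],[[0,0,0],[0,0,0],0.1],[[0,0,0],[0,0,0],0.1],[[0,0,0],[0,0,0],0.1]]' 40;python3 -c "
from h import *
go(.4805,-.119,.347)"
```

```text
time: 4.15
tcp_pos: [0.48, -0.1192, 0.235]
tool_rot: [-3.141, 0.001, 2.971]
contact_force: [-0.3, -0.0, 3.5]
width: 0.276
finger_force: 39.3
pos [ 0.48   -0.1192  0.235 ] rpy deg [-1.7999e+02  3.0000e-02  1.7023e+02] w 0.276 t 4.2
units to go [-0.01   0.004 -2.241]
```

```bash
python3 -m jog '[[[0,0,-0.1],[0,0,0],0.1],[[0,0,-0.3],[0,0,0],0.1],[[0,0,-0.5],[0,0,0],0.1],[[0,0,-0.5],[0,0,0],0.1],[[0,0,-0.5],[0,0,0],0.1],[[0,0,-0.3],[0,0,0],0.1],[[0,0,-0.2],[0,0,0],0.1],[[-0.04,-0.2,0],[0,0,0],0.1],[[-0.08,-0.4,0],[0,0,0],0.1],[[-0.13,-0.6,0],[0,0,0],0.1],[[-0.13,-0.6,0],[0,0,0],0.1],[[-0.13,-0.6,0],[0,0,0],0.1],[[-0.13,-0.6,0],[0,0,0],0.1],[[-0.13,-0.6,0],[0,0,0],0.1],[[-0.13,-0.6,0],[0,0,0],0.1],[[-0.08,-0.4,0],[0,0,0],0.1],[[-0.04,-0.27,0],[0,0,0],0.1],[[0,0,0],[0,0,0],0.1],[[0,0,0],[0,0,0],0.1]]';python3 -c "
from h import *
go(.489,-.368,.232)"
```

```text
time: 6.05
tcp_pos: [0.4886, -0.3674, 0.3537]
tool_rot: [3.14, -0.001, 2.971]
contact_force: [-0.0, 0.3, -0.8]
width: 0.27
finger_force: 39.3
pos [ 0.4886 -0.3674  0.3537] rpy deg [ 1.7993e+02 -8.0000e-02  1.7021e+02] w 0.27 t 6.0
units to go [-0.013 -0.013  2.433]
```

```bash
python3 -m jog '[[[0,0,0.2],[0,0,0],0.1],[[0,0,0.4],[0,0,0],0.1],[[0,0,0.5],[0,0,0],0.1],[[0,0,0.5],[0,0,0],0.1],[[0,0,0.4],[0,0,0],0.1],[[0,0,0.2],[0,0,0],0.1],[[0,0,0.12],[0,0,0],0.1],[[0,0,0.08],[0,0,0],0.1],[[0,0,0.04],[0,0,0],0.1],[[0,0,0],[0,0,0],0.1],[[0,0,0.01],[0,0,0],0.1]]';python3 -c "
from h import *
go(.489,-.368,.231)"
```

```text
time: 7.15
tcp_pos: [0.4891, -0.3681, 0.2332]
tool_rot: [-3.141, 0.001, 2.971]
contact_force: [0.1, 0.2, -1.1]
width: 0.27
finger_force: 39.3
pos [ 0.4891 -0.3681  0.2332] rpy deg [-1.7995e+02  8.0000e-02  1.7023e+02] w 0.27 t 7.2
units to go [0.003 0.001 0.043]
```

```bash
python3 -m jog '[[[0,0,0.02],[0,0,0],0.1],[[0,0,0.02],[0,0,0],0.1],[[0,0,0],[0,0,0],0.1],[[0,0,0],[0,0,0],0.1]]'
```

```text
time: 7.55
tcp_pos: [0.4891, -0.368, 0.231]
tool_rot: [-3.141, 0.001, 2.971]
contact_force: [0.7, 0.2, 4.5]
width: 0.269
finger_force: 39.7
```

```bash
python3 -m jog '[[[0,0,0],[0,0,0],0.3],[[0,0,0],[0,0,0],0.5],[[0,0,0],[0,0,0],0.6],[[0,0,0],[0,0,0],0.6],[[0,0,-0.2],[0,0,0],0.6],[[0,0,-0.5],[0,0,0],0.6],[[0,0,-0.6],[0,0,0],0.6],[[0,0,-0.5],[0,0,0],0.6],[[0,0,-0.3],[0,0,0],0.6],[[0.12,0.4,0],[0,0,0],0.6],[[0.22,0.7,0],[0,0,0],0.6],[[0.22,0.7,0],[0,0,0],0.6],[[0.22,0.7,0],[0,0,0],0.6],[[0.19,0.6,0],[0,0,0],0.6],[[0.12,0.39,0],[0,0,0],0.6],[[0,0,0],[0,0,0],0.6],[[0,0,0],[0,0,0],0.6]]';python3 -c "
from h import *
go(.465,-.187,.235)
cv2.imwrite('pics/s3.png',cv2.resize(snapshot('scene')[140:320,230:490,::-1],None,fx=2.5,fy=2.5))"
```

```text
time: 9.25
tcp_pos: [0.4648, -0.1864, 0.3354]
tool_rot: [-3.141, 0.0, 2.972]
contact_force: [-0.3, -1.8, -0.4]
width: 0.6
finger_force: 0.0
pos [ 0.4648 -0.1864  0.3354] rpy deg [-1.7997e+02  2.0000e-02  1.7029e+02] w 0.6 t 9.2
units to go [-0.006 -0.009  2.008]
```

View pics/s3.png

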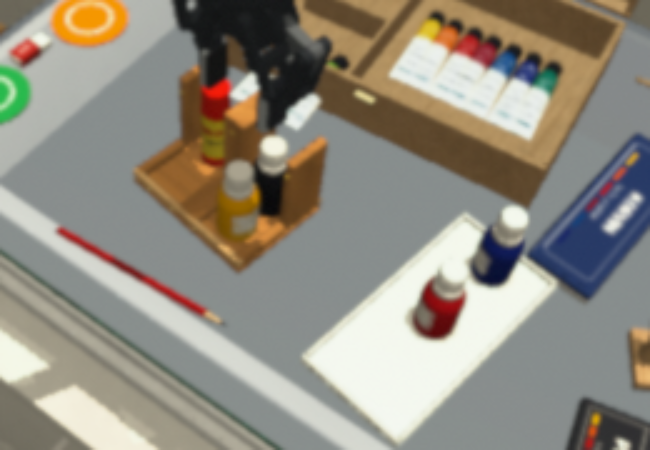

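Red now stands upright in the tray at crop (440,305). The amber bottle is next.

```bash
python3 -m jog '[[[0,0,0.2],[0,0,0],0.6],[[0,0,0.4],[0,0,0],0.6],[[0,0,0.5],[0,0,0],0.6],[[0,0,0.4],[0,0,0],0.6],[[0,0,0.3],[0,0,0],0.6],[[0,0,0.15],[0,0,0],0.6],[[0,0,0.06],[0,0,0],0.6],[[0,0,0],[0,0,0],0.6],[[0,0,0],[0,0,0],0.6],[[0,0,0],[0,0,0],0.4],[[0,0,0],[0,0,0],0.2],[[0,0,0],[0,0,0],0.1],[[0,0,0],[0,0,0],0.1],[[0,0,0],[0,0,0],0.1],[[0,0,0],[0,0,0],0.1]]' 40;python3 -c "
from h import *
go(.430,-.3575,.235)"
```

```text
time: 10.8
tcp_pos: [0.4652, -0.1866, 0.2356]
tool_rot: [-3.141, 0.002, 2.971]
contact_force: [-0.5, 1.4, 6.5]
width: 0.268
finger_force: 39.3
pos [ 0.4652 -0.1866  0.2356] rpy deg [-1.7998e+02  9.0000e-02  1.7024e+02] w 0.268 t 10.8
units to go [ 0.114 -3.488  0.013]
```

```bash
python3 -m jog '[[[0,0,-0.1],[0,0,0],0.1],[[0,0,-0.3],[0,0,0],0.1],[[0,0,-0.5],[0,0,0],0.1],[[0,0,-0.5],[0,0,0],0.1],[[0,0,-0.5],[0,0,0],0.1],[[0,0,-0.2],[0,0,0],0.1],[[0.01,-0.2,0],[0,0,0],0.1],[[0.01,-0.45,0],[0,0,0],0.1],[[0.02,-0.6,0],[0,0,0],0.1],[[0.02,-0.6,0],[0,0,0],0.1],[[0.02,-0.6,0],[0,0,0],0.1],[[0.02,-0.5,0],[0,0,0],0.1],[[0.01,-0.35,0],[0,0,0],0.1],[[0,-0.19,0],[0,0,0],0.1],[[0,0,0],[0,0,0],0.1],[[0,0,0],[0,0,0],0.1]]';python3 -c "
from h import *
go(.430,-.3575,.2316)"
```

```text
time: 12.4
tcp_pos: [0.4298, -0.357, 0.3392]
tool_rot: [3.141, -0.001, 2.971]
contact_force: [0.5, -0.1, -0.2]
width: 0.27
finger_force: 39.3
pos [ 0.4298 -0.357   0.3392] rpy deg [ 1.7995e+02 -3.0000e-02  1.7023e+02] w 0.27 t 12.4
units to go [-0.007 -0.01   2.152]
```

```bash
python3 -m jog '[[[0,0,0.2],[0,0,0],0.1],[[0,0,0.4],[0,0,0],0.1],[[0,0,0.5],[0,0,0],0.1],[[0,0,0.4],[0,0,0],0.1],[[0,0,0.3],[0,0,0],0.1],[[0,0,0.2],[0,0,0],0.1],[[0,0,0.08],[0,0,0],0.1],[[0,0,0.04],[0,0,0],0.1],[[0,0,0.02],[0,0,0],0.1],[[0,0,0.01],[0,0,0],0.1],[[0,0,0],[0,0,0],0.1],[[0,0,0],[0,0,0],0.1]]'
```

```text
time: 13.6
tcp_pos: [0.4298, -0.3578, 0.2327]
tool_rot: [-3.141, 0.001, 2.971]
contact_force: [-0.3, 0.0, -0.2]
width: 0.273
finger_force: 39.3
```

```bash
python3 -m jog '[[[0,0,0.02],[0,0,0],0.1],[[0,0,0.02],[0,0,0],0.1],[[0,0,0],[0,0,0],0.1],[[0,0,0],[0,0,0],0.1],[[0,0,0],[0,0,0],0.3],[[0,0,0],[0,0,0],0.5],[[0,0,0],[0,0,0],0.6],[[0,0,0],[0,0,0],0.6],[[0,0,-0.2],[0,0,0],0.6],[[0,0,-0.4],[0,0,0],0.6],[[0,0,-0.6],[0,0,0],0.6],[[0,0,-0.5],[0,0,0],0.6],[[0,0,-0.3],[0,0,0],0.6],[[0,0,-0.2],[0,0,0],0.6],[[0,0,0],[0,0,0],0.6]]';python3 -c "
from h import *
go(.430,-.3575,.2316)
cv2.imwrite('pics/s4.png',cv2.resize(snapshot('scene')[140:320,230:490,::-1],None,fx=2.5,fy=2.5))"
```

```text
time: 15.1
tcp_pos: [0.43, -0.3578, 0.3416]
tool_rot: [-3.14, 0.002, 2.971]
contact_force: [0.0, -0.4, -0.2]
width: 0.601
finger_force: 0.0
pos [ 0.43   -0.3578  0.3416] rpy deg [-1.7993e+02  1.1000e-01  1.7023e+02] w 0.601 t 15.1
units to go [0.005 0.009 2.201]
```

View pics/s4.png

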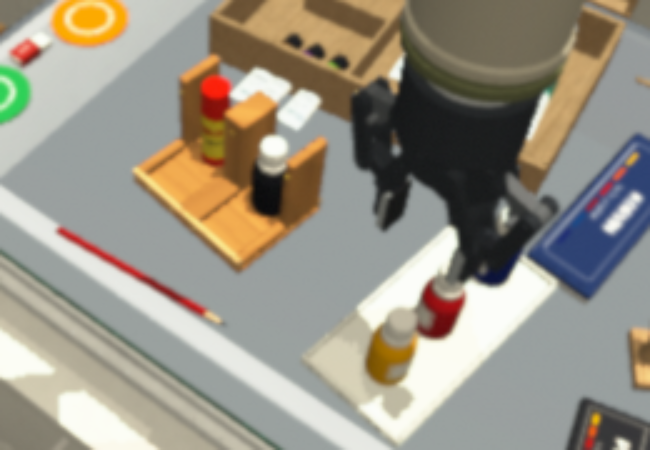

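Red at crop (440,305) and amber at (392,345) both stand released in the tray. Next I turn the tool to grip along x for the glue stick.

```bash
python3 -m jog '[[[0,0,0],[0,0,0.273],0.6],[[0,0,0],[0,0,0.273],0.6],[[0,0,0],[0,0,0.273],0.6],[[0,0,0],[0,0,0.273],0.6],[[0,0,0],[0,0,0.273],0.6],[[0,0,0],[0,0,0.273],0.6],[[0,0,0],[0,0,0.273],0.6],[[0,0,0],[0,0,0.273],0.6],[[0,0,0],[0,0,0.273],0.6],[[0,0,0],[0,0,0.273],0.6],[[0,0,0],[0,0,0.273],0.6],[[0.35,0.1,0],[0,0,0],0.6],[[0.6,0.1,0],[0,0,0],0.6],[[0.6,0.1,0],[0,0,0],0.6],[[0.6,0.1,0],[0,0,0],0.6],[[0.6,0.1,0],[0,0,0],0.6],[[0.6,0.1,0],[0,0,0],0.6],[[0.6,0.1,0],[0,0,0],0.6],[[0.6,0.1,0],[0,0,0],0.6],[[0.36,0.08,0],[0,0,0],0.6]]';python3 -m jog '[[[0,0,0],[0,0,0],0.6],[[0,0,0],[0,0,0],0.6]]';python3 -c "
from h import *
p=camera_params('wrist');cv2.imwrite('pics/w5.png',snapshot('wrist')[:,:,::-1]);np.save('w5.npy',p)
go(.516,-.124,.238)"
```

```text
time: 17.15
tcp_pos: [0.515, -0.1211, 0.3382]
tool_rot: [-3.139, -0.001, 1.4]
contact_force: [0.5, -0.8, -0.2]
width: 0.598
finger_force: 0.0
time: 17.35
tcp_pos: [0.5147, -0.123, 0.3387]
tool_rot: [-3.139, -0.0, 1.4]
contact_force: [0.1, 1.1, -0.2]
width: 0.6
finger_force: 0.0
pos [ 0.5147 -0.1235  0.339 ] rpy deg [-1.7988e+02  1.0000e-02  8.0150e+01] w 0.601 t 17.4
units to go [-0.005  0.032  2.019]
```

View pics/w5.png

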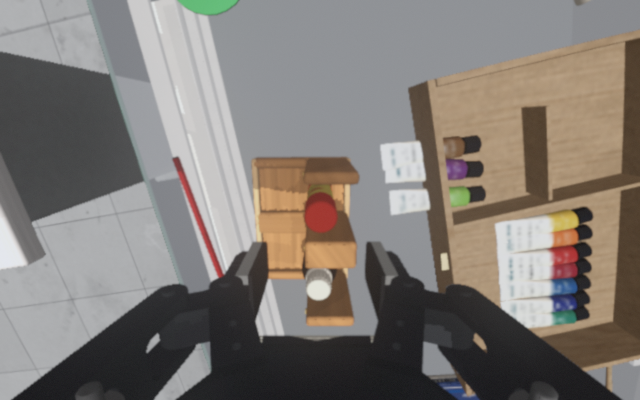

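The glue cap at (320,213) is centred between the fingers (columns 260 and 372), and nothing stands in the way.

```bash
python3 -m jog '[[[0,0.03,0.2],[0,0,0],0.6],[[0,0,0.4],[0,0,0],0.6],[[0,0,0.5],[0,0,0],0.6],[[0,0,0.4],[0,0,0],0.6],[[0,0,0.3],[0,0,0],0.6],[[0,0,0.15],[0,0,0],0.6],[[0,0,0.07],[0,0,0],0.6],[[0,0,0],[0,0,0],0.6],[[0,0,0],[0,0,0],0.6],[[0,0,0],[0,0,0],0.4],[[0,0,0],[0,0,0],0.2],[[0,0,0],[0,0,0],0.1],[[0,0,0],[0,0,0],0.1],[[0,0,0],[0,0,0],0.1],[[0,0,0],[0,0,0],0.1]]' 40;python3 -c "
from h import *
go(.448,.096,.36)"
```

```text
time: 18.9
tcp_pos: [0.517, -0.1236, 0.2402]
tool_rot: [3.14, 0.0, 1.399]
contact_force: [0.1, -0.4, 4.9]
width: 0.289
finger_force: 39.4
pos [ 0.517  -0.1236  0.2402] rpy deg [1.7991e+02 2.0000e-02 8.0140e+01] w 0.289 t 18.9
units to go [ 4.09  -2.108 -2.401]
```

```bash
python3 -m jog '[[[0,0,-0.1],[0,0,0],0.1],[[0,0,-0.3],[0,0,0],0.1],[[0,0,-0.5],[0,0,0],0.1],[[0,0,-0.5],[0,0,0],0.1],[[0,0,-0.5],[0,0,0],0.1],[[0,0,-0.3],[0,0,0],0.1],[[0,0,-0.2],[0,0,0],0.1],[[0.3,-0.15,0],[0,0,0],0.1],[[0.45,-0.23,0],[0,0,0],0.1],[[0.5,-0.26,0],[0,0,0],0.1],[[0.5,-0.26,0],[0,0,0],0.1],[[0.5,-0.26,0],[0,0,0],0.1],[[0.5,-0.26,0],[0,0,0],0.1],[[0.5,-0.26,0],[0,0,0],0.1],[[0.5,-0.26,0],[0,0,0],0.1],[[0.34,-0.17,0],[0,0,0],0.1],[[0,0,0],[0,0,0],0.1],[[0,0,0],[0,0,0],0.1],[[0,0,0],[0,0,0],0.1]]';python3 -c "
from h import *
go(.448,.096,.2352)
cv2.imwrite('pics/s6.png',cv2.resize(snapshot('scene')[80:260,160:420,::-1],None,fx=2.5,fy=2.5))"
```

```text
time: 20.8
tcp_pos: [0.4475, 0.0957, 0.3586]
tool_rot: [-3.141, 0.001, 1.398]
contact_force: [-0.5, 0.2, 0.5]
width: 0.292
finger_force: 39.3
pos [0.4475 0.0957 0.3586] rpy deg [-1.7995e+02  3.0000e-02  8.0120e+01] w 0.292 t 20.8
units to go [0.009 0.012 2.467]
```

View pics/s6.png

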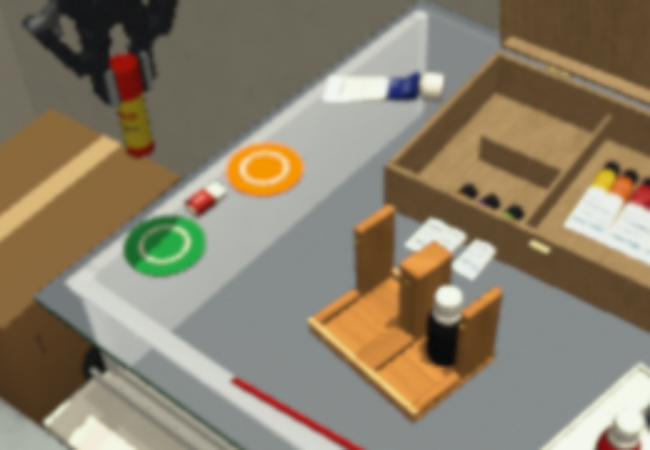

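The glue stick hangs upright above the green mat at crop (165,245). The edge wall is low. Lowering.

```bash
python3 -m jog '[[[0,0,0.2],[0,0,0],0.1],[[0,0,0.4],[0,0,0],0.1],[[0,0,0.5],[0,0,0],0.1],[[0,0,0.5],[0,0,0],0.1],[[0,0,0.4],[0,0,0],0.1],[[0,0,0.2],[0,0,0],0.1],[[0,0,0.1],[0,0,0],0.1],[[0,0,0.07],[0,0,0],0.1],[[0,0,0.04],[0,0,0],0.1],[[0,0,0.02],[0,0,0],0.1],[[0,0,0],[0,0,0],0.1],[[0,0,0],[0,0,0],0.1]]'
```

```text
time: 22.05
tcp_pos: [0.4479, 0.0961, 0.2382]
tool_rot: [3.141, -0.0, 1.399]
contact_force: [-0.3, 0.3, -0.4]
width: 0.291
finger_force: 39.3
```

```bash
python3 -m jog '[[[0,0,0.03],[0,0,0],0.1],[[0,0,0.02],[0,0,0],0.1],[[0,0,0.01],[0,0,0],0.1],[[0,0,0],[0,0,0],0.1],[[0,0,0],[0,0,0],0.1]]'
```

```text
time: 22.55
tcp_pos: [0.4478, 0.0961, 0.2352]
tool_rot: [3.141, -0.0, 1.399]
contact_force: [-2.4, 0.3, 5.7]
width: 0.291
finger_force: 39.9
```

```bash
python3 -m jog '[[[0,0,0],[0,0,0],0.4],[[0,0,0],[0,0,0],0.6],[[0,0,0],[0,0,0],0.6],[[0,0,-0.2],[0,0,0],0.6],[[0,0,-0.4],[0,0,0],0.6],[[0,0,-0.6],[0,0,0],0.6],[[0,0,-0.5],[0,0,0],0.6],[[0,0,-0.3],[0,0,0],0.6],[[0,0,-0.2],[0,0,0],0.6],[[-0.4,0.16,0],[0,0,0],0.6],[[-0.65,0.24,0],[0,0,0],0.6],[[-0.65,0.24,0],[0,0,0],0.6],[[-0.65,0.24,0],[0,0,0],0.6],[[-0.65,0.24,0],[0,0,0],0.6],[[-0.65,0.24,0],[0,0,0],0.6],[[-0.65,0.24,0],[0,0,0],0.6],[[-0.65,0.24,0],[0,0,0],0.6],[[-0.4,0.17,0],[0,0,0],0.6],[[-0.17,0.09,0],[0,0,0],0.6],[[0,0,0],[0,0,0],0.6]]';python3 -m jog '[[[0,0,0],[0,0,0],0.6]]';python3 -c "
from h import *
go(.504,-.194,.235)
cv2.imwrite('pics/s7.png',cv2.resize(snapshot('scene')[80:260,160:420,::-1],None,fx=2.5,fy=2.5))"
```

```text
time: 24.55
tcp_pos: [0.5038, -0.1945, 0.3444]
tool_rot: [-3.141, -0.0, 1.397]
contact_force: [-0.1, 1.1, 1.1]
width: 0.6
finger_force: 0.0
time: 24.65
tcp_pos: [0.5037, -0.193, 0.3444]
tool_rot: [-3.141, -0.001, 1.399]
contact_force: [-0.4, 0.6, 0.4]
width: 0.598
finger_force: 0.0
pos [ 0.5037 -0.193   0.3444] rpy deg [-1.7995e+02 -4.0000e-02  8.0150e+01] w 0.598 t 24.6
units to go [-0.019  0.01   2.189]
```

View pics/s7.png

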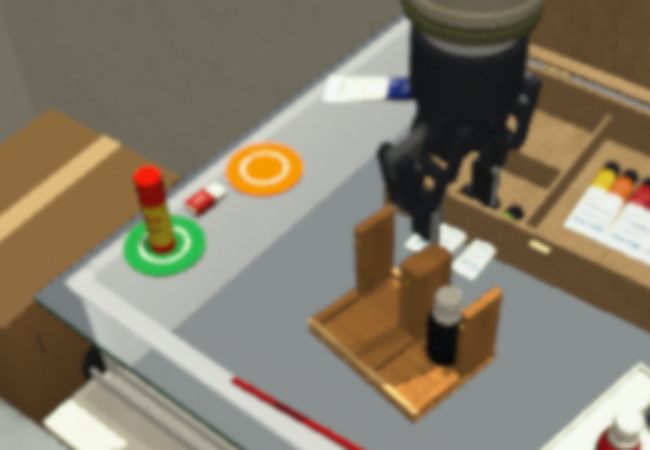

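The glue stick stands in the green mat's ring, foot at crop (163,245). Now the black ink.

```bash
python3 -m jog '[[[-0.02,0,0.2],[0,0,0],0.6],[[0,0,0.4],[0,0,0],0.6],[[0,0,0.5],[0,0,0],0.6],[[0,0,0.5],[0,0,0],0.6],[[0,0,0.3],[0,0,0],0.6],[[0,0,0.2],[0,0,0],0.6],[[0,0,0.08],[0,0,0],0.6],[[0,0,0],[0,0,0],0.6],[[0,0,0],[0,0,0],0.6],[[0,0,0],[0,0,0],0.4],[[0,0,0],[0,0,0],0.2],[[0,0,0],[0,0,0],0.1],[[0,0,0],[0,0,0],0.1],[[0,0,0],[0,0,0],0.1],[[0,0,0],[0,0,0],0.1]]' 40;python3 -c "
from h import *
go(.586,.092,.36)"
```

```text
time: 26.2
tcp_pos: [0.5042, -0.1951, 0.2368]
tool_rot: [3.14, 0.001, 1.399]
contact_force: [-0.4, 0.4, 6.3]
width: 0.267
finger_force: 39.2
pos [ 0.5042 -0.1951  0.2368] rpy deg [1.7989e+02 3.0000e-02 8.0140e+01] w 0.267 t 26.2
units to go [ 5.936  0.633 -2.467]
```

```bash
python3 -m jog '[[[0,0,-0.15],[0,0,0],0.1],[[0,0,-0.4],[0,0,0],0.1],[[0,0,-0.6],[0,0,0],0.1],[[0,0,-0.6],[0,0,0],0.1],[[0,0,-0.4],[0,0,0],0.1],[[0,0,-0.25],[0,0,0],0.1],[[0.3,0.03,0],[0,0,0],0.1],[[0.5,0.06,0],[0,0,0],0.1],[[0.6,0.06,0],[0,0,0],0.1],[[0.6,0.06,0],[0,0,0],0.1],[[0.6,0.06,0],[0,0,0],0.1],[[0.6,0.06,0],[0,0,0],0.1],[[0.6,0.06,0],[0,0,0],0.1],[[0.6,0.06,0],[0,0,0],0.1],[[0.6,0.06,0],[0,0,0],0.1],[[0.6,0.06,0],[0,0,0],0.1],[[0.34,0.06,0],[0,0,0],0.1],[[0,0,0],[0,0,0],0.1],[[0,0,0],[0,0,0],0.1],[[0,0,0],[0,0,0],0.1]]';python3 -c "
from h import *
go(.586,.092,.2318)"
```

```text
time: 28.2
tcp_pos: [0.5853, 0.0916, 0.3552]
tool_rot: [-3.141, 0.001, 1.398]
contact_force: [0.2, 0.2, -1.1]
width: 0.27
finger_force: 39.3
pos [0.5853 0.0916 0.3552] rpy deg [-1.7995e+02  4.0000e-02  8.0090e+01] w 0.27 t 28.2
units to go [0.013 0.014 2.467]
```

```bash
python3 -m jog '[[[0,0,0.2],[0,0,0],0.1],[[0,0,0.4],[0,0,0],0.1],[[0,0,0.5],[0,0,0],0.1],[[0,0,0.5],[0,0,0],0.1],[[0,0,0.4],[0,0,0],0.1],[[0,0,0.2],[0,0,0],0.1],[[0,0,0.1],[0,0,0],0.1],[[0,0,0.07],[0,0,0],0.1],[[0,0,0.04],[0,0,0],0.1],[[0,0,0.02],[0,0,0],0.1],[[0,0,0],[0,0,0],0.1],[[0,0,0],[0,0,0],0.1]]'
```

```text
time: 29.4
tcp_pos: [0.5858, 0.0925, 0.2348]
tool_rot: [3.141, -0.0, 1.399]
contact_force: [-0.3, 1.7, -1.8]
width: 0.27
finger_force: 39.3
```

```bash
python3 -m jog '[[[0,0,0.02],[0,0,0],0.1],[[0,0,0.02],[0,0,0],0.1],[[0,0,0],[0,0,0],0.1],[[0,0,0],[0,0,0],0.1]]'
```

```text
time: 29.8
tcp_pos: [0.5855, 0.0924, 0.2321]
tool_rot: [-3.141, 0.0, 1.399]
contact_force: [-0.6, 0.1, -0.8]
width: 0.272
finger_force: 39.3
```

```bash
python3 -m jog '[[[0,0,0.01],[0,0,0],0.1],[[0,0,0.01],[0,0,0],0.1],[[0,0,0],[0,0,0],0.1],[[0,0,0],[0,0,0],0.1]]'
```

```text
time: 30.2
tcp_pos: [0.5857, 0.0925, 0.2318]
tool_rot: [3.141, -0.0, 1.399]
contact_force: [-3.3, 0.3, 5.3]
width: 0.268
finger_force: 39.8
```

```bash
python3 -m jog '[[[0,0,0],[0,0,0],0.4],[[0,0,0],[0,0,0],0.6],[[0,0,0],[0,0,0],0.6],[[0,0,-0.2],[0,0,0],0.6],[[0,0,-0.4],[0,0,0],0.6],[[0,0,-0.6],[0,0,0],0.6],[[0,0,-0.6],[0,0,0],0.6],[[0,0,-0.4],[0,0,0],0.6],[[0,0,-0.2],[0,0,-0.273],0.6],[[0,0,0],[0,0,-0.273],0.6],[[0,0,0],[0,0,-0.273],0.6],[[0,0,0],[0,0,-0.273],0.6],[[0,0,0],[0,0,-0.273],0.6],[[0,0,0],[0,0,-0.273],0.6],[[0,0,0],[0,0,-0.273],0.6],[[0,0,0],[0,0,-0.273],0.6],[[0,0,0],[0,0,-0.273],0.6],[[0,0,0],[0,0,-0.273],0.6],[[0,0,0],[0,0,-0.273],0.6],[[0,0,0],[0,0,0],0.6]]';python3 -m jog '[[[0,0,0],[0,0,0],0.6]]';python3 -c "
from h import *
go(.4298,-.3578,.35)
"
```

```text
time: 32.2
tcp_pos: [0.5856, 0.0924, 0.3519]
tool_rot: [3.141, 0.001, 2.973]
contact_force: [0.1, -0.5, 0.8]
width: 0.602
finger_force: 0.0
time: 32.3
tcp_pos: [0.5856, 0.0924, 0.3517]
tool_rot: [3.141, 0.0, 2.967]
contact_force: [-0.5, -0.3, -0.2]
width: 0.596
finger_force: 0.0
pos [0.5856 0.0924 0.3517] rpy deg [1.7999e+02 3.0000e-02 1.6998e+02] w 0.596 t 32.3
units to go [ 1.502 -9.409  0.032]
```

```bash
python3 -m jog '[[[0.05,-0.3,0],[0,0,0],0.6],[[0.1,-0.6,0],[0,0,0],0.6],[[0.1,-0.6,0],[0,0,0],0.6],[[0.1,-0.6,0],[0,0,0],0.6],[[0.1,-0.6,0],[0,0,0],0.6],[[0.1,-0.6,0],[0,0,0],0.6],[[0.1,-0.6,0],[0,0,0],0.6],[[0.1,-0.6,0],[0,0,0],0.6],[[0.1,-0.6,0],[0,0,0],0.6],[[0.1,-0.6,0],[0,0,0],0.6],[[0.1,-0.6,0],[0,0,0],0.6],[[0.1,-0.6,0],[0,0,0],0.6],[[0.1,-0.6,0],[0,0,0],0.6],[[0.1,-0.6,0],[0,0,0],0.6],[[0.1,-0.6,0],[0,0,0],0.6],[[0.05,-0.5,0],[0,0,0],0.6],[[0,-0.21,0],[0,0,0],0.6],[[0,0,0],[0,0,0],0.6],[[0,0,0],[0,0,0],0.6]]';python3 -c "
from h import *
go(.4298,-.3578,.2316)
cv2.imwrite('pics/s8.png',snapshot('scene')[:,:,::-1])"
```

```text
time: 34.2
tcp_pos: [0.4317, -0.3581, 0.3511]
tool_rot: [3.141, -0.0, 2.97]
contact_force: [0.5, -0.9, -0.9]
width: 0.605
finger_force: 0.0
pos [ 0.4317 -0.3581  0.3511] rpy deg [ 1.7996e+02 -1.0000e-02  1.7017e+02] w 0.605 t 34.2
units to go [ 3.80e-02 -2.00e-03  2.39e+00]
```

View pics/s8.png

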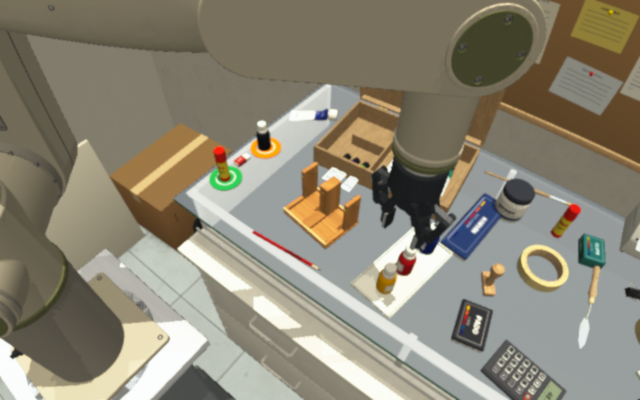

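The black ink stands on the orange mat at (263,148) and the glue stick on the green mat at (224,178). The rack is empty. I pick up amber again.

```bash
python3 -m jog '[[[0.04,0,0.2],[0,0,0],0.6],[[0,0,0.4],[0,0,0],0.6],[[0,0,0.5],[0,0,0],0.6],[[0,0,0.5],[0,0,0],0.6],[[0,0,0.4],[0,0,0],0.6],[[0,0,0.2],[0,0,0],0.6],[[0,0,0.14],[0,0,0],0.6],[[0,0,0.04],[0,0,0],0.6],[[0,0,0],[0,0,0],0.6],[[0,0,0],[0,0,0],0.6],[[0,0,0],[0,0,0],0.4],[[0,0,0],[0,0,0],0.2],[[0,0,0],[0,0,0],0.1],[[0,0,0],[0,0,0],0.1],[[0,0,0],[0,0,0],0.1],[[0,0,0],[0,0,0],0.1]]' 40;python3 -c "
from h import *
go(.4652,-.1866,.35)"
```

```text
time: 35.85
tcp_pos: [0.4301, -0.3584, 0.233]
tool_rot: [-3.141, 0.001, 2.971]
contact_force: [-1.3, 1.8, 5.3]
width: 0.268
finger_force: 39.1
pos [ 0.4301 -0.3584  0.233 ] rpy deg [-1.7997e+02  6.0000e-02  1.7023e+02] w 0.268 t 35.9
units to go [-0.111  3.504 -2.341]
```

```bash
python3 -m jog '[[[0,0,-0.15],[0,0,0],0.1],[[0,0,-0.4],[0,0,0],0.1],[[0,0,-0.6],[0,0,0],0.1],[[0,0,-0.6],[0,0,0],0.1],[[0,0,-0.4],[0,0,0],0.1],[[0,0,-0.2],[0,0,0],0.1],[[0,0.2,0],[0,0,0],0.1],[[-0.01,0.45,0],[0,0,0],0.1],[[-0.02,0.6,0],[0,0,0],0.1],[[-0.02,0.6,0],[0,0,0],0.1],[[-0.02,0.6,0],[0,0,0],0.1],[[-0.02,0.5,0],[0,0,0],0.1],[[-0.01,0.35,0],[0,0,0],0.1],[[-0.01,0.2,0],[0,0,0],0.1],[[0,0,0],[0,0,0],0.1],[[0,0,0],[0,0,0],0.1],[[0,0,0],[0,0,0],0.1],[[0,0,0],[0,0,0],0.1]]';python3 -c "
from h import *
go(.4652,-.1866,.237)"
```

```text
time: 37.65
tcp_pos: [0.4648, -0.1874, 0.3496]
tool_rot: [-3.141, -0.0, 2.97]
contact_force: [0.4, -0.3, -0.3]
width: 0.266
finger_force: 39.3
pos [ 0.4648 -0.1874  0.3496] rpy deg [-1.7999e+02 -1.0000e-02  1.7016e+02] w 0.266 t 37.6
units to go [-0.006  0.018  2.252]
```

```bash
python3 -m jog '[[[0,0.01,0.2],[0,0,0],0.1],[[0,0,0.4],[0,0,0],0.1],[[0,0,0.5],[0,0,0],0.1],[[0,0,0.4],[0,0,0],0.1],[[0,0,0.3],[0,0,0],0.1],[[0,0,0.2],[0,0,0],0.1],[[0,0,0.1],[0,0,0],0.1],[[0,0,0.06],[0,0,0],0.1],[[0,0,0.03],[0,0,0],0.1],[[0,0,0.02],[0,0,0],0.1],[[0,0,0],[0,0,0],0.1],[[0,0,0],[0,0,0],0.1]]'
```

```text
time: 38.85
tcp_pos: [0.4652, -0.1863, 0.2397]
tool_rot: [-3.141, 0.001, 2.971]
contact_force: [0.6, 0.6, -0.5]
width: 0.273
finger_force: 39.3
```

```bash
python3 -m jog '[[[0,0,0.02],[0,0,0],0.1],[[0,0,0.01],[0,0,0],0.1],[[0,0,0.01],[0,0,0],0.1],[[0,0,0],[0,0,0],0.1],[[0,0,0],[0,0,0],0.1]]'
```

```text
time: 39.35
tcp_pos: [0.465, -0.1862, 0.2372]
tool_rot: [-3.142, -0.0, 2.971]
contact_force: [0.2, 0.4, -0.7]
width: 0.268
finger_force: 39.4
```

```bash
python3 -m jog '[[[0,0,0.01],[0,0,0],0.1],[[0,0,0.01],[0,0,0],0.1],[[0,0,0],[0,0,0],0.1],[[0,0,0],[0,0,0],0.1]]'
```

```text
time: 39.75
tcp_pos: [0.4654, -0.1863, 0.2371]
tool_rot: [-3.141, 0.001, 2.971]
contact_force: [-1.5, 1.6, 6.2]
width: 0.267
finger_force: 40.1
```

```bash
python3 -m jog '[[[0,0,0],[0,0,0],0.3],[[0,0,0],[0,0,0],0.5],[[0,0,0],[0,0,0],0.6],[[0,0,0],[0,0,0],0.6],[[0,0,-0.2],[0,0,0],0.6],[[0,0,-0.5],[0,0,0],0.6],[[0,0,-0.6],[0,0,0],0.6],[[0,0,-0.5],[0,0,0],0.6],[[0,0,-0.3],[0,0,0],0.6],[[-0.12,-0.4,0],[0,0,0],0.6],[[-0.22,-0.7,0],[0,0,0],0.6],[[-0.22,-0.7,0],[0,0,0],0.6],[[-0.22,-0.7,0],[0,0,0],0.6],[[-0.19,-0.6,0],[0,0,0],0.6],[[-0.12,-0.4,0],[0,0,0],0.6],[[0,0,0],[0,0,0],0.6],[[0,0,0],[0,0,0],0.6],[[0,0,0],[0,0,0],0.6]]';python3 -c "
from h import *
go(.4891,-.368,.231)"
```

```text
time: 41.55
tcp_pos: [0.489, -0.3671, 0.341]
tool_rot: [3.141, -0.001, 2.972]
contact_force: [0.0, -0.2, 0.3]
width: 0.601
finger_force: 0.0
pos [ 0.489  -0.3671  0.341 ] rpy deg [ 1.7996e+02 -3.0000e-02  1.7026e+02] w 0.601 t 41.5
units to go [-0.006 -0.019  2.199]
```

```bash
python3 -m jog '[[[0,-0.01,0.2],[0,0,0],0.6],[[0,0,0.4],[0,0,0],0.6],[[0,0,0.5],[0,0,0],0.6],[[0,0,0.5],[0,0,0],0.6],[[0,0,0.3],[0,0,0],0.6],[[0,0,0.2],[0,0,0],0.6],[[0,0,0.08],[0,0,0],0.6],[[0,0,0],[0,0,0],0.6],[[0,0,0],[0,0,0],0.6],[[0,0,0],[0,0,0],0.4],[[0,0,0],[0,0,0],0.2],[[0,0,0],[0,0,0],0.1],[[0,0,0],[0,0,0],0.1],[[0,0,0],[0,0,0],0.1],[[0,0,0],[0,0,0],0.1]]' 40;python3 -c "
from h import *
go(.480,-.1192,.35)"
```

```text
time: 43.05
tcp_pos: [0.4894, -0.3686, 0.2333]
tool_rot: [-3.141, 0.002, 2.971]
contact_force: [-1.9, 2.0, 5.9]
width: 0.272
finger_force: 39.1
pos [ 0.4894 -0.3686  0.2333] rpy deg [-1.7996e+02  9.0000e-02  1.7023e+02] w 0.272 t 43.0
units to go [ 1.027  4.883 -2.339]
```

```bash
python3 -m jog '[[[0,0,-0.15],[0,0,0],0.1],[[0,0,-0.4],[0,0,0],0.1],[[0,0,-0.6],[0,0,0],0.1],[[0,0,-0.6],[0,0,0],0.1],[[0,0,-0.4],[0,0,0],0.1],[[0,0,-0.3],[0,0,0],0.1],[[0.04,0.2,0],[0,0,0],0.1],[[0.09,0.4,0],[0,0,0],0.1],[[0.13,0.6,0],[0,0,0],0.1],[[0.13,0.6,0],[0,0,0],0.1],[[0.13,0.6,0],[0,0,0],0.1],[[0.13,0.6,0],[0,0,0],0.1],[[0.13,0.6,0],[0,0,0],0.1],[[0.12,0.6,0],[0,0,0],0.1],[[0.08,0.4,0],[0,0,0],0.1],[[0.05,0.28,0],[0,0,0],0.1],[[0,0,0],[0,0,0],0.1],[[0,0,0],[0,0,0],0.1],[[0,0,0],[0,0,0],0.1],[[0,0,0],[0,0,0],0.1]]';python3 -c "
from h import *
go(.480,-.1192,.2373)"
```

```text
time: 45.05
tcp_pos: [0.4796, -0.12, 0.3546]
tool_rot: [-3.141, -0.0, 2.97]
contact_force: [0.3, 0.8, -0.5]
width: 0.271
finger_force: 39.2
pos [ 0.4796 -0.12    0.3546] rpy deg [-1.7999e+02 -1.0000e-02  1.7017e+02] w 0.271 t 45.0
units to go [-0.006  0.017  2.345]
```

```bash
python3 -m jog '[[[0,0.01,0.2],[0,0,0],0.1],[[0,0,0.4],[0,0,0],0.1],[[0,0,0.5],[0,0,0],0.1],[[0,0,0.5],[0,0,0],0.1],[[0,0,0.3],[0,0,0],0.1],[[0,0,0.2],[0,0,0],0.1],[[0,0,0.1],[0,0,0],0.1],[[0,0,0.06],[0,0,0],0.1],[[0,0,0.03],[0,0,0],0.1],[[0,0,0.03],[0,0,0],0.1],[[0,0,0.01],[0,0,0],0.1],[[0,0,0],[0,0,0],0.1],[[0,0,0],[0,0,0],0.1]]'
```

```text
time: 46.35
tcp_pos: [0.4798, -0.1187, 0.2385]
tool_rot: [-3.141, 0.001, 2.971]
contact_force: [-0.1, -0.2, -0.4]
width: 0.273
finger_force: 39.2
```

```bash
python3 -m jog '[[[0,0,0.02],[0,0,0],0.1],[[0,0,0.01],[0,0,0],0.1],[[0,0,0],[0,0,0],0.1],[[0,0,0],[0,0,0],0.1]]'
```

```text
time: 46.75
tcp_pos: [0.48, -0.1188, 0.2373]
tool_rot: [-3.142, 0.001, 2.971]
contact_force: [-0.3, 1.3, 3.7]
width: 0.272
finger_force: 39.7
```

```bash
python3 -m jog '[[[0,0,0],[0,0,0],0.3],[[0,0,0],[0,0,0],0.5],[[0,0,0],[0,0,0],0.6],[[0,0,0],[0,0,0],0.6],[[0,0,-0.2],[0,0,0],0.6],[[0,0,-0.4],[0,0,0],0.6],[[0,0,-0.6],[0,0,0],0.6],[[0,0,-0.6],[0,0,0],0.6],[[0,0,-0.6],[0,0,0],0.6],[[0,0,-0.4],[0,0,0],0.6],[[0,-0.3,-0.2],[0,0,0],0.6],[[0.1,-0.6,0],[0,0,0],0.6],[[0.1,-0.6,0],[0,0,0],0.6],[[0.1,-0.6,0],[0,0,0],0.6],[[0.1,-0.6,0],[0,0,0],0.6],[[0.1,-0.6,0],[0,0,0],0.6],[[0.1,-0.6,0],[0,0,0],0.6],[[0,-0.3,0],[0,0,0],0.6],[[0,0,0],[0,0,0],0.6],[[0,0,0],[0,0,0],0.6]]';python3 - <<'E'
from h import *
go(.48,-.12)
a=snapshot('scene')[:,:,::-1];b=snapshot('top')[:,:,::-1];cv2.imwrite('pics/top9.png',b)
hsv=cv2.cvtColor(b.copy(),cv2.COLOR_BGR2HSV).astype(int);S,V=hsv[...,1],hsv[...,2]
for n,s in(('red',(293,219)),('amber',(328,227))): print(n,blob((S<70)&(V>120),s,10)[:2])
cv2.imwrite('pics/s9.png',np.vstack([cv2.resize(x,None,fx=2,fy=2) for x in (a[110:260,190:450],b[140:280,170:430])]))
E
```

```text
time: 48.75
tcp_pos: [0.4144, -0.3205, 0.3864]
tool_rot: [3.141, -0.001, 2.97]
contact_force: [-0.2, 0.4, 0.7]
width: 0.598
finger_force: 0.0
pos [ 0.4144 -0.3205  0.3864] rpy deg [ 1.7995e+02 -3.0000e-02  1.7018e+02] w 0.598 t 48.8
units to go [-6.090e-01  4.176e+00  3.000e-03]
red (array([293.03448276, 218.85344828]), np.int32(116))
amber (array([327.23853211, 226.34862385]), np.int32(109))
```

View pics/s9.png

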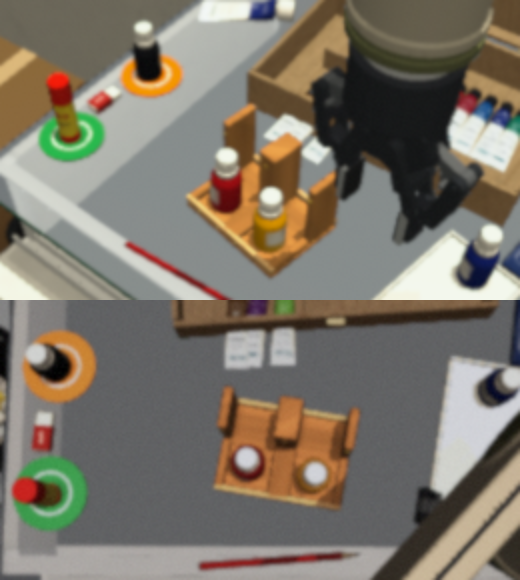

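Everything stands as asked. The red and amber caps are back within 0.5 px of their starting pixels, (293.0,218.9) and (327.2,226.3). Glue and black ink stand in the rings of their mats.

```bash
python3 -c "
from station import *
print(job_done())"
```

```text
the job is handed in; nothing more can be done
None
```

The job is handed in after about 49 s of robot time: glue stick on the green mat, black ink on the orange mat, red and amber back in their rack places; by the last images, nothing was knocked over; no verdict came back.

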